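# Seat and open a combination padlock and hold it up to the microscope

## Task

Set the combination padlock, dial up, flat into the raised holder and let go; there turn its dial, feeling the clicks, until the pointer faces the shackle and it drops into the opening notch, and pull the shackle fully out, the lock staying in the holder. Then grip the lock, lift it out and present it to the microscope: level, open shackle pointing straight at the lens, the shackle's end centred before the glass and about 25 mm from it. Finish while still holding it there in the gripper; do not touch the microscope or disturb the jar, dish and tweezers.

Things in the scene. Friction and masses are not known exactly. Their poses are not given: they have to be found in the camera images.
- lock_mid (a point): Centre of the padlock's case, half-way up. Plain steel case 64 mm long (lock x), 50 mm wide (y), 26 mm thick (z); lock about 0.35 kg, loose, lying dial up on the bench. Lock +x points out of the case along the shackle, +z up through the dial. Lift it by the two sides 50 mm apart (fingers close along lock y) at the middle, which the holder leaves free too.
- dial (a joint): Dial angle (rad) about the lock's z through the case's middle, growing anticlockwise from above. At 0 the pointer (narrow nose of the grip bar) faces the shackle. Clicks at -0.79, -1.31 and so on, each about 0.1 N m. Starts near -0.79 or -1.31: turn anticlockwise. Only 0 has the deep notch: there the shackle springs out about 10 mm and the dial is then held to about +-0.1 rad.
- dial_grip (a point): Middle of the dial's grip bar, on the dial's axis, 26 mm above lock_mid; x axis = pointer direction. Black bar 31 mm long, 9 mm thick, 16 mm high (this point is half-way up it), on a dial disc 40 mm across that is 5 mm high on the case. A white line on the bar marks the pointer end, another on the case marks 0. Pinch the bar's 9 mm from above.
- shackle (a joint): How far the shackle has slid out along the lock's +x (m): about 0 locked (dips to -0.002 as the dial passes between clicks), about 0.010 when it has sprung at the notch, 0.022 fully out at its stop. Once sprung it slides against about 2 N friction and stays where it is left.
- shackle_grip (a point): Point midway between the two straight legs of the steel shackle, 51 mm along the lock's +x from lock_mid when the joint reads 0 (moves with the shackle), same height as lock_mid. The legs are 8 mm round bars, 30 mm apart between centres, 38 mm over the outsides, clear of case and holder for 9 mm either side of this point; pinch both outsides from above, or pull from inside the bow.
- shackle_crown (a point): Outermost point of the shackle's rounded end, 21 mm beyond shackle_grip along the lock's +x: 72 mm from lock_mid when locked, 94 mm when fully out.
- holder: Fixed aluminium holder, origin under its centre on the bench, x lengthwise. Foot 90 x 64 x 8 mm, then a pedestal 36 mm wide (y); the lock lies on it lengthwise, either way round, 30 mm above the bench with 2.5 mm play each side (lock_mid 43 mm up). Rims 7 mm high, leaning outward to guide it in, only at the two ends (up to 42 mm from centre in x, 35 in y), turned 8 mm round the corners.
- lens (a point): Centre of the microscope's lens mouth, 140 mm above the bench. Its axes are the microscope's: x points from the lens back into the barrel, so the microscope looks along its -x, level. The presented lock has its +x along this +x. The mouth is 24 mm wide, widening to 36 mm of a black barrel.
- microscope: Fixed digital microscope; origin under its round chrome foot (120 mm across) on the bench, 100 mm along its +x from the lens mouth. Level black barrel, 36 mm across, axis 140 mm above the bench.
- jar: Bystander: glass jar 44 mm wide, 55 mm high, standing; origin under its centre.
- dish: Bystander: shallow glass dish 70 mm wide, 15 mm high; origin under its centre.
- tweezers: Bystander: steel tweezers about 130 mm long, 9 mm high, lying; origin near the middle, x towards the tips.

How it is judged:
On the way, in this order (a step that is already met when the one before it is completed fails the run):
1. the lock sits flat in the holder, released (x of lock_mid in the frame of holder between -0.006 and 0.006 m and y of lock_mid in the frame of holder between -0.006 and 0.006 m and z of lock_mid in the frame of holder below 0.046 m and angle between lock_mid's own z axis and vertical below 0.08 rad and angle between the x axis of lock_mid and the x axis of holder, either way round below 0.2 rad and contact force between lock and the fingers below 0.1 N), for 0.2 s.
2. the dial stands in its opening notch and the shackle has sprung, the lock still in the holder (value of joint dial between -0.25 and 0.25 rad and value of joint shackle above 0.005 m and x of lock_mid in the frame of holder between -0.006 and 0.006 m and y of lock_mid in the frame of holder between -0.006 and 0.006 m and z of lock_mid in the frame of holder below 0.046 m and angle between lock_mid's own z axis and vertical below 0.08 rad and angle between the x axis of lock_mid and the x axis of holder, either way round below 0.2 rad), for 0.1 s.
3. the shackle is pulled fully out, the lock still in the holder (value of joint shackle above 0.018 m and x of lock_mid in the frame of holder between -0.006 and 0.006 m and y of lock_mid in the frame of holder between -0.006 and 0.006 m and z of lock_mid in the frame of holder below 0.046 m and angle between lock_mid's own z axis and vertical below 0.08 rad and angle between the x axis of lock_mid and the x axis of holder, either way round below 0.2 rad), for 0.1 s.
At the end, for the whole second after the job is handed in: Gripper still holds the lock at rest, touching nothing else, its middle over 100 mm above the bench; shackle out over 17 mm; its end 8 to 45 mm in front of the lens mouth, within 15 mm of the lens axis sideways and in height; lock level and along that axis within 15 degrees (value of joint shackle above 0.017 m and x of shackle_crown in the frame of lens between -0.045 and -0.008 m and y of shackle_crown in the frame of lens between -0.015 and 0.015 m and z of shackle_crown in the frame of lens between -0.015 and 0.015 m and angle between the x axis of lock_mid and the x axis of lens, either way round below 0.26 rad and angle between lock_mid's own z axis and vertical below 0.26 rad and height (world z) of lock_mid above 0.1 m and contact force between lock and the fingers above 1 N and contact force between lock and holder below 0.1 N and contact force between lock and microscope below 0.1 N and linear speed of lock below 0.03 m/s); the arm keeps its last pose, push and grip.
It fails at once if the microscope is touched (contact force between any of the arm, the fingers, lock and microscope above 1 N).
It fails at once if the jar, dish or tweezers are disturbed (moved 20 mm) (distance of any of jar, dish, tweezers from where it was at the start of the episode above 0.02 m).
It also fails if it takes over 66 s, if anything falls off the work surface, if the arm or the gripper's body presses on something with over 40 N, if the wrist force passes 120 N, or if a joint passes its speed limit or range.

## Robot

A 7-joint arm with a two-finger parallel gripper is mounted at the origin on the work surface. World frame = base frame: x ahead of the robot, y to its left, z up, the work surface at z = 0. Lengths are in m, angles in rad, forces in N, time in s.
With the tool pointing down it reaches from about 0.4 to 0.85 m from the base axis. Payload 4.5 kg.
Tool frame: the origin (TCP) lies on the centre line of the jaws, within the pads' length; the fingertips stand r.tip_extent ahead of it and the grasp point (between the pads) is the TCP (r.tip_extent is the distance from the TCP to the fingertips, in m); z points along the fingers, y is the line along which they close (so a half turn about z gives the same grasp; the last joint's range is limited). The gripper opens to 88 mm and grips with 3 to 60 N. Pads are 18 mm wide; open, the fingers measure 123 mm over their backs; the gripper's body (75 mm by 187 mm) begins 45 mm behind the grasp point.
Start: joints at [0.034, 0.689, -0.195, 1.565, 0.157, 0.902, -0.215], TCP at [0.625, 0, 0.258] pointing down, gripper open.
Joint ranges: [-3.01, 3.01], [-0.46, 2.08], [-1.47, 1.51], [0.13, 2.56], [-1, 4.14], [0.04, 2.09], [-2.66, 2.66]. Speed limits (rad/s): [2.57, 2.57, 3.14, 3.14, 3.14, 3.14, 3.14].

## Interface

Orientations are given as a unit quaternion [x, y, z, w].
In Python, from plant import sensors, vision, finish_job, r gives the robot as it stands. The module is installed in compiled form; this text tells all that it offers.
- The arm moves only by the tool step_arm, never from a script. Its argument "steps" is a list of rows, each a list of 2 entries, a list of its own where there are three numbers: the shift along the tool's x, y, z in cm, then the turn, a rotation vector about the tool's x, y, z in degrees. A call has 1 to 12 rows; each row shifts and turns the commanded pose from where the row before left it, along the tool's axes as they then stand; what a row does not reach is not made up. A row lasts 1/8 s, in which the tool goes at most 62.5 mm and 10.7 degrees, less where a joint would pass 70% of its speed; a pose out of reach is approached as far as the arm can. A call with a gripper value outside its range is refused whole. "claw" is the opening, from -1 (shut) to 1 (fully open), set as the call begins (left out, the last holds). The fingers move at their own pace and stop on an object; "grip_force" is the grip in N (left out, the last holds). Time passes only in rows, so rows that do not move let the fingers close. It gives the time, the measured TCP pose, the force, the opening and the grip force at its end, in the units of the state.
- sensors.get_state(): the state, without advancing time (a new reading comes with each control period).
- vision.snapshot(name): name is "scene" or "side" or "wrist"; returns a dict with "img" (420x560x3 uint8, red, green, blue), "fx", "fy", "cx", "cy" (pixels), "position" and "rotation" of the camera in the world. Camera axes: x right, y down, z forward; pixel columns grow to the right and rows downward; lengths in m; the calibration is good to about 2 mm. A picture is of the moment at which its call begins. There is no depth.
- finish_job(): hands the job in; it is judged then, once.
The state is a dict: "clock": time; "q": joint angles; "qd": joint speeds; "joint_torque": joint torques, N m; "tool_pos": TCP position; "eef_rot": TCP orientation; "contact_force": force on the tool from outside, world axes, zero at the start; "moment": the same for the moment, N m; "opening": opening from 0.0 (shut) to 1.0 (fully open); "finger_force": force on a finger pad.
Only numpy, scipy, OpenCV 4.12 (cv2) and the standard library are available. Lean on these libraries where they do the work, as an engineer would, in place of code of your own. Each camera call takes 0.05 s, during which the arm holds its last target. There are 200 camera calls.

## Working session

There is one attempt and no reset: what is moved stays moved. The work goes in short steps, Python scripts to look and compute and a tool call to move; the robot and the scene stay as the last step left them, time stands still between calls to the robot, and variables do not carry over. Pictures are saved under pics/ and viewed, at most 10 in all, crops included, and the job is handed in when it is done.

Besides the shell and the picture viewer there is one more tool, called after "Request:" in YAML: its name, and indented under it one key for each argument. step_arm: Moves the arm, as the interface text tells. Its arguments: {"type":"object","properties":{"steps":{"type":"array"},"claw":{"type":"number"},"grip_force":{"type":"number"}},"required":["steps"]}

```bash
mkdir -p pics; cat > h.py <<'E'
import numpy as np, cv2
from scipy.spatial.transform import Rotation as R
from plant import sensors, vision, finish_job, r
def snap(n,f=None):
    s=vision.snapshot(n)
    if f: cv2.imwrite('pics/'+f,s['img'][:,:,::-1])
    return s
def rot(s):
    M=np.array(s['rotation'],float)
    return M if M.shape==(3,3) else R.from_quat(M).as_matrix()
def ray(s,u,v):
    d=rot(s)@np.array([(u-s['cx'])/s['fx'],(v-s['cy'])/s['fy'],1.])
    return np.array(s['position']),d
def plane(s,u,v,z):
    p,d=ray(s,u,v); return p+d*(z-p[2])/d[2]
def proj(s,P):
    c=rot(s).T@(np.array(P)-s['position']); return s['fx']*c[0]/c[2]+s['cx'],s['fy']*c[1]/c[2]+s['cy']
E
python3 - <<'E'
from h import *
import pickle
S={n:snap(n) for n in('scene','side','wrist')}
pickle.dump(S,open('s0.pkl','wb'))
for n in S: print(n,S[n]['position'],np.round(rot(S[n]),2).tolist(),S[n]['fx'])
cv2.imwrite('pics/a.png',S['scene']['img'][:,:,::-1]);cv2.imwrite('pics/b.png',S['side']['img'][:,:,::-1])
print(sensors.get_state(),r.tip_extent)
E
```

```text
scene [1.13283538 0.32982084 0.63515642] [[-0.47, 0.58, -0.67], [0.88, 0.29, -0.37], [-0.02, -0.76, -0.65]] 379.56089946249216
side [0.44338657 0.71275103 0.73801749] [[-0.98, -0.15, 0.16], [-0.22, 0.68, -0.7], [0.0, -0.72, -0.69]] 441.0525595043697
wrist [0.62429913 0.06464674 0.38291341] [[1.0, 0.0, -0.0], [0.0, -0.97, -0.26], [-0.0, 0.26, -0.97]] 344.16457628146816
{'clock': 0.15, 'q': array([ 0.0338226 ,  0.68978884, -0.19451706,  1.56606102,  0.15732434,
        0.90246259, -0.21511116]), 'qd': array([ 0.00040563, -0.00231348,  0.00071429, -0.00294401, -0.00135938,
        0.00245887, -0.00107257]), 'joint_torque': array([-1.46674727e-03, -5.27863634e+01, -1.26819178e+00, -1.53587687e+01,
       -5.24473807e-02,  3.92338901e-03,  1.12435155e-04]), 'tool_pos': array([ 6.24577200e-01, -5.59665427e-05,  2.57107286e-01]), 'eef_rot': array([ 7.07094854e-01,  7.07118396e-01, -5.09383911e-04, -4.26848386e-04]), 'contact_force': array([ 0.04257875,  0.66367967, -0.64999477]), 'moment': array([-0.0030771 , -0.01511631, -0.01683348]), 'finger_force': 0.0, 'opening': 0.9990689256736819} 0.019
```

View pics/a.png

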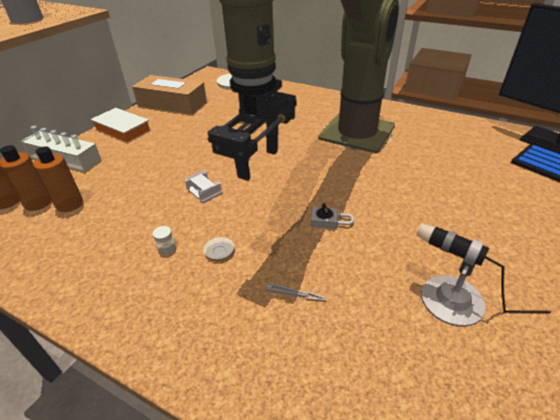

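View pics/b.png

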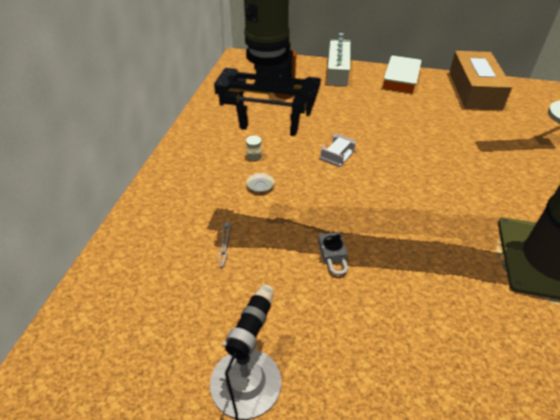

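The scene view shows the lock at (325,217) with its shackle to the right at (350,219), the holder at (203,186), the lens tip near (421,231) and the foot at (453,300). In the side view the lock is at (334,247), the shackle at (337,268), the holder at (338,150), the lens tip at (268,289) and the foot at (245,382).

```bash
python3 - <<'E'
from h import *
import pickle
S=pickle.load(open('s0.pkl','rb'))
A,B=S['scene'],S['side']
for n,a,b,z in [('lock',(324,219),(334,250),.02),('crown',(353,220),(338,273),.013),('holder',(203,187),(339,151),.025),('jar',(165,242),(254,148),.03),('dish',(219,249),(261,184),.01),('tw_mid',(296,293),(226,243),.005),('lens',(422,231),(267,290),.14),('foot',(453,300),(246,382),.005)]:
    print(n,plane(A,*a,z).round(3),plane(B,*b,z).round(3))
W=S['wrist']; print(proj(W,[.6,.05,.02]))
def tri(a,b):
    p,d=ray(A,*a);q,e=ray(B,*b);M=np.c_[d,-e];t=np.linalg.lstsq(M,q-p,rcond=None)[0];x=p+d*t[0];y=q+e*t[1];return (x+y)/2,np.linalg.norm(x-y)
print(tri((422,231),(267,290)))
big=[cv2.resize(A['img'][200:340,380:530],None,fx=2.6,fy=2.6,interpolation=3),cv2.resize(B['img'][270:410,190:340],None,fx=2.6,fy=2.6,interpolation=3)]
cv2.imwrite('pics/c.png',np.hstack(big)[:,:,::-1])
E
```

```text
lock [0.481 0.084 0.02 ] [0.463 0.092 0.02 ]
crown [0.445 0.146 0.013] [0.447 0.146 0.013]
holder [ 0.513 -0.256  0.025] [ 0.495 -0.25   0.025]
jar [ 0.725 -0.202  0.03 ] [ 0.718 -0.206  0.03 ]
dish [ 0.673 -0.093  0.01 ] [ 0.67  -0.091  0.01 ]
tw_mid [0.701 0.117 0.005] [0.697 0.112 0.005]
lens [0.557 0.31  0.14 ] [0.555 0.305 0.14 ]
foot [0.574 0.403 0.005] [0.57  0.402 0.005]
(np.float64(259.6480519323811), np.float64(128.70144103097167))
(array([0.55524087, 0.30763507, 0.14024247]), np.float64(0.00469476219385594))
```

View pics/c.png

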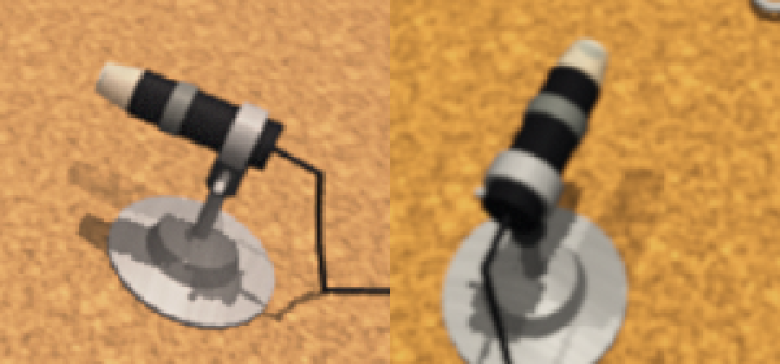

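Request:
step_arm:
  steps:
    - [[2.2, -3.75, 1], [0, 0, 0]]
    - [[2.2, -3.75, 1], [0, 0, 0]]
    - [[2.2, -3.75, 1], [0, 0, 0]]
    - [[2.2, -3.75, 1], [0, 0, 0]]
    - [[0, 0, 0], [0, 0, -8]]
    - [[0, 0, 0], [0, 0, -8]]
    - [[0, 0, 0], [0, 0, -8]]
    - [[0, 0, 0], [0, 0, 0]]
    - [[0, 0, 0], [0, 0, 0]]
  claw: 1
  grip_force: 30

```text
clock: 1.27
tool_pos: [0.475, 0.0879, 0.2177]
eef_rot: [0.546, 0.838, -0.0, -0.0]
contact_force: [-0.1, -0.3, -0.7]
opening: 1.0
finger_force: 0.0
```

```bash
python3 - <<'E'
from h import *
import pickle
s=snap('wrist','d.png');pickle.dump(s,open('s1.pkl','wb'))
print(s['position'],sensors.get_state()['tool_pos'])
E
```

```text
[0.44809648 0.14700393 0.34358691] [0.47501384 0.08795992 0.21767784]
```

View pics/d.png

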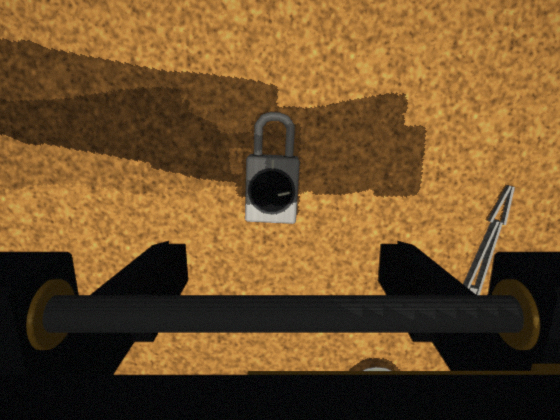

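The wrist view shows the lock case from (247,155) to (298,222) and the crown at (274,112). The white pointer line at (283,193) points right, so the dial is near -1.31.

```bash
python3 - <<'E'
from h import *
import pickle
s=pickle.load(open('s1.pkl','rb'));S=pickle.load(open('s0.pkl','rb'))
c=[plane(s,*p,.026)[:2] for p in [(248,155),(300,156),(296,222),(245,222)]]
m=np.mean(c,0);x=(c[0]+c[1]-c[2]-c[3])/2
cr=plane(s,274,112,.015)[:2]
print('mid',m,'len',np.linalg.norm(x),'wid',np.linalg.norm(c[0]-c[1]),np.linalg.norm(c[2]-c[3]),'yaw',np.degrees(np.arctan2(x[1],x[0])),'crown',cr,np.linalg.norm(cr-m),np.degrees(np.arctan2(*(cr-m)[::-1])))
T=np.r_[0.475,.08796];q=R.from_quat([.546,.838,0,0]).as_matrix();print('tool',(q[:2,:2].T@(m-T))*100, 'tool y yaw',np.degrees(np.arctan2(q[1,1],q[0,1])))
A,B=S['scene'],S['side']
for s,p in((A,(485.8,255)),(B,(237,347)),(A,(420,231)),(B,(267,290))): print(plane(s,*p,.14))
crop=[cv2.resize(A['img'][160:212,170:240],None,fx=5.5,fy=5.5,interpolation=2),cv2.resize(B['img'][128:180,305:375],None,fx=5.5,fy=5.5,interpolation=2)]
cv2.imwrite('pics/e.png',np.hstack(crop)[:,:,::-1])
E
```

```text
mid [0.4669206  0.08000451] len 0.06418868567648149 wid 0.047809566209767985 0.04932322969365822 yaw 110.4549684591565 crown [0.44004464 0.14541935] 0.07072070616604861 112.33551226368395
tool [-0.40134777 -1.06046426] tool y yaw 23.82738521051163
[0.56879792 0.42186827 0.14      ]
[0.57345396 0.41214631 0.14      ]
[0.55881382 0.30621541 0.14      ]
[0.55460403 0.3048447  0.14      ]
```

Request:
step_arm:
  steps:
    - [[-0.4, -1.05, 2], [0, 0, 2.5]]
    - [[0, 0, 4], [0, 0, 0]]
    - [[0, 0, 4], [0, 0, 0]]
    - [[0, 0, 4], [0, 0, 0]]
    - [[0, 0, 3], [0, 0, 0]]
    - [[0, 0, 1.5], [0, 0, 0]]
    - [[0, 0, 0.9], [0, 0, 0]]
    - [[0, 0, 0], [0, 0, 0]]
    - [[0, 0, 0], [0, 0, 0]]

```text
clock: 2.45
tool_pos: [0.4676, 0.0801, 0.0245]
eef_rot: [0.563, 0.826, 0.001, 0.0]
contact_force: [-0.7, 0.6, -0.0]
opening: 1.0
finger_force: 0.0
```

Request:
step_arm:
  steps:
    - [[0, 0, 0], [0, 0, 0]]
    - [[0, 0, 0], [0, 0, 0]]
    - [[0, 0, 0], [0, 0, 0]]
    - [[0, 0, 0], [0, 0, 0]]
    - [[0, 0, 0], [0, 0, 0]]
    - [[0, 0, 0], [0, 0, 0]]
  claw: -1
  grip_force: 35

```text
clock: 3.2
tool_pos: [0.4671, 0.0801, 0.0238]
eef_rot: [0.563, 0.827, 0.0, 0.0]
contact_force: [-0.4, -0.3, 1.7]
opening: 0.566
finger_force: 35.0
```

View pics/e.png

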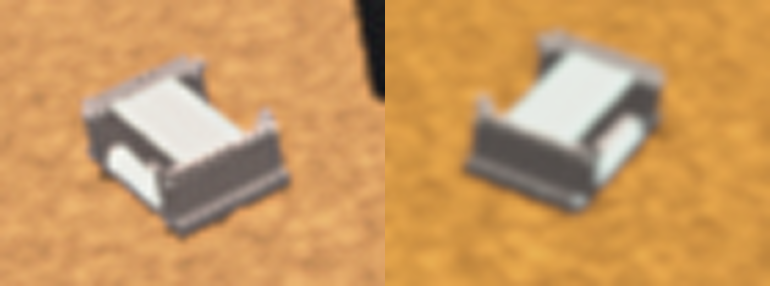

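The enlarged holder shows its platform corners at about (115,100), (180,75), (240,135), (180,165) in the scene half and (560,52), (635,75), (590,135), (510,122) in the side half. I'll turn those into a position.

```bash
python3 - <<'E'
from h import *
import pickle
S=pickle.load(open('s0.pkl','rb'));A,B=S['scene'],S['side']
for s,o,P in((A,(170,160),[(115,100),(180,75),(242,135),(180,165)]),(B,(305-70,128),[(510,122),(560,52),(635,75),(590,135)])):
    c=np.array([plane(s,u/5.5+o[0],v/5.5+o[1],.03)[:2] for u,v in P])
    print(c.round(3).tolist(),c.mean(0))
    for i in range(4):
        e=c[(i+1)%4]-c[i];print(np.linalg.norm(e).round(3),np.degrees(np.arctan2(e[1],e[0])).round(0)%180)
E
```

```text
[[0.5, -0.306], [0.468, -0.29], [0.496, -0.231], [0.529, -0.244]] [ 0.49852143 -0.2676706 ]
0.036 154.0
0.065 65.0
0.036 159.0
0.069 65.0
[[0.524, -0.24], [0.508, -0.304], [0.47, -0.293], [0.485, -0.239]] [ 0.49698125 -0.26891103]
0.065 76.0
0.04 164.0
0.056 74.0
0.039 177.0
```

Request:
step_arm:
  steps:
    - [[0, 0, -2], [0, 0, 0]]
    - [[0, 0, -4], [0, 0, 0]]
    - [[0, 0, -4], [0, 0, 7.2]]
    - [[0, 0, -4], [0, 0, 7.2]]
    - [[0, 0, -4], [0, 0, 7.2]]
    - [[0, 0, 0], [0, 0, 7.2]]
    - [[0, 0, 0], [0, 0, 7.2]]
    - [[0, 0, 0], [0, 0, 7]]
    - [[0, 0, 0], [0, 0, 0]]
    - [[0, 0, 0], [0, 0, 0]]

```text
clock: 4.45
tool_pos: [0.4667, 0.08, 0.2034]
eef_rot: [0.826, 0.564, -0.0, -0.0]
contact_force: [-0.1, 0.6, -3.0]
opening: 0.566
finger_force: 35.0
```

Request:
step_arm:
  steps:
    - [[-4.4, 1.6, 0], [0, 0, 0]]
    - [[-4.4, 1.6, 0], [0, 0, 0]]
    - [[-4.4, 1.6, 0], [0, 0, 0]]
    - [[-4.4, 1.6, 0], [0, 0, 0]]
    - [[-4.4, 1.6, 0], [0, 0, 0]]
    - [[-4.4, 1.6, 0], [0, 0, 0]]
    - [[-4.4, 1.6, 0], [0, 0, 0]]
    - [[-4.4, 1.6, 0], [0, 0, 0]]
    - [[-4.4, 1.6, 0], [0, 0, 0]]
    - [[-4.4, 1.6, 0], [0, 0, 0]]
    - [[0, 0, 0], [0, 0, 0]]
    - [[0, 0, 0], [0, 0, 0]]

```text
clock: 5.95
tool_pos: [0.4543, -0.3871, 0.2031]
eef_rot: [0.826, 0.563, 0.0, -0.001]
contact_force: [-0.3, 0.0, -3.0]
opening: 0.564
finger_force: 35.0
```

```bash
python3 - <<'E'
from h import *
import pickle
s=snap('wrist','f.png');pickle.dump(s,open('s2.pkl','wb'))
print(s['position'],sensors.get_state()['tool_pos'],sensors.get_state()['q'])
E
```

```text
[ 0.47801808 -0.32721688  0.32916931] [ 0.45474945 -0.38633364  0.20331311] [ 0.74369223  0.72135768 -0.20241812  1.70643196  0.1972046   0.73524022
  0.07035878]
```

View pics/f.png

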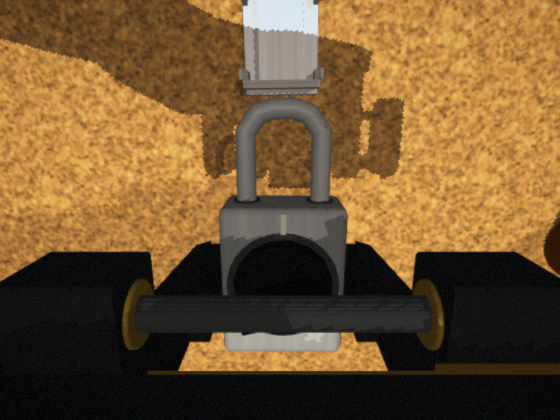

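The wrist view shows the held lock square in the jaws, with its crown at (283,100). The holder's near end is at (283,80), and the rest of it is cut off by the top of the image. I'll back off 7 cm to see all of it.

Request:
step_arm:
  steps:
    - [[-3.5, 0, -1], [0, 0, 0]]
    - [[-3.5, 0, -1], [0, 0, 0]]
    - [[0, 0, 0], [0, 0, 0]]
    - [[0, 0, 0], [0, 0, 0]]

```text
clock: 6.5
tool_pos: [0.4298, -0.451, 0.2235]
eef_rot: [0.826, 0.564, 0.001, -0.001]
contact_force: [0.4, 0.4, -2.8]
opening: 0.563
finger_force: 35.0
```

```bash
python3 - <<'E'
from h import *
import pickle
s=snap('wrist');pickle.dump(s,open('s3.pkl','wb'))
u,v=proj(s,[.498,-.268,.03]);print(u,v,sensors.get_state()['tool_pos'])
v0=max(int(v)-75,0);u0=int(u)-100
c=cv2.resize(s['img'][v0:v0+150,u0:u0+200],None,fx=4,fy=4,interpolation=2)
print(u0,v0);cv2.imwrite('pics/g.png',c[:,:,::-1])
E
```

```text
278.92882602501334 -54.27948428319479 [ 0.43003198 -0.45064798  0.22344736]
178 0
```

View pics/g.png

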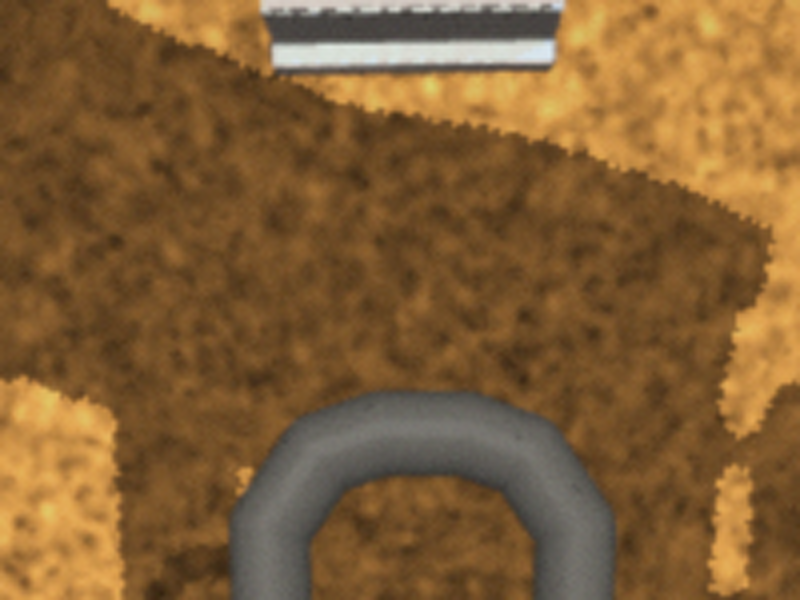

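Backing off went the wrong way. Still, the holder foot's near top edge is clear, from crop (273,66) to (555,65), so I'll use it.

```bash
python3 - <<'E'
from h import *
import pickle
s=pickle.load(open('s3.pkl','rb'))
a=plane(s,178+273/4,66/4,.008);b=plane(s,178+556/4,65.5/4,.008)
e=(b-a)[:2];print(np.linalg.norm(e));e/=np.linalg.norm(e);x=np.r_[-e[1],e[0]]
c=(a+b)[:2]/2+.045*x;print('yaw',np.degrees(np.arctan2(x[1],x[0])),'centre',c)
st=sensors.get_state();M=R.from_quat(st['eef_rot']).as_matrix()
print('toolx yaw',np.degrees(np.arctan2(M[1,0],M[0,0])),'tool delta cm',(M.T@(np.r_[c,.052]-st['tool_pos'])*100))
E
```

```text
0.06343544693835362
yaw 68.72672338835687 centre [ 0.49959136 -0.26935911]
toolx yaw 68.68930992558734 tool delta cm [19.38182876 -0.09668041 17.1848472 ]
```

Request:
step_arm:
  steps:
    - [[4.5, -2.7, 0], [0, 0, 0]]
    - [[4.5, -2.7, 0], [0, 0, 0]]
    - [[4.4, -2.6, 0], [0, 0, 0]]
    - [[0, 0, 0], [0, 0, 0]]
    - [[0, 0, 0], [0, 0, 0]]

```text
clock: 7.18
tool_pos: [0.4045, -0.2984, 0.224]
eef_rot: [0.826, 0.564, 0.0, 0.0]
contact_force: [0.3, -0.5, -4.1]
opening: 0.566
finger_force: 35.0
```

```bash
python3 - <<'E'
from h import *
import pickle
s=snap('wrist');pickle.dump(s,open('s4.pkl','wb'))
u,v=proj(s,[.4995,-.2693,.03]);print(u,v,sensors.get_state()['tool_pos'])
u0=200;v0=30
c=cv2.resize(s['img'][v0:v0+225,u0:u0+300],None,fx=2.6,fy=2.6,interpolation=2)
cv2.imwrite('pics/i.png',c[:,:,::-1])
# held lock
f=pickle.load(open('s2.pkl','rb'));t=np.array([.45475,-.38633,.2033]);q=R.from_quat([.826,.563,0,0]).as_matrix()
for p in [(283,197),(283,350),(221,215),(347,215)]:
    print(q.T@(plane(f,*p,.2055)-t))
print(q.T@(plane(f,283,99,.1965)-t))
E
```

```text
368.87063723153 117.37466386005326 [ 0.40438499 -0.29932677  0.22388934]
[ 3.40881877e-02 -4.55856157e-08 -2.20000000e-03]
[-3.16324822e-02  3.60458566e-07 -2.20000000e-03]
[ 0.02715943 -0.02321801 -0.0022    ]
[ 0.02716618  0.02395582 -0.0022    ]
[ 6.90680192e-02 -3.67527398e-06  6.80000000e-03]
```

View pics/i.png

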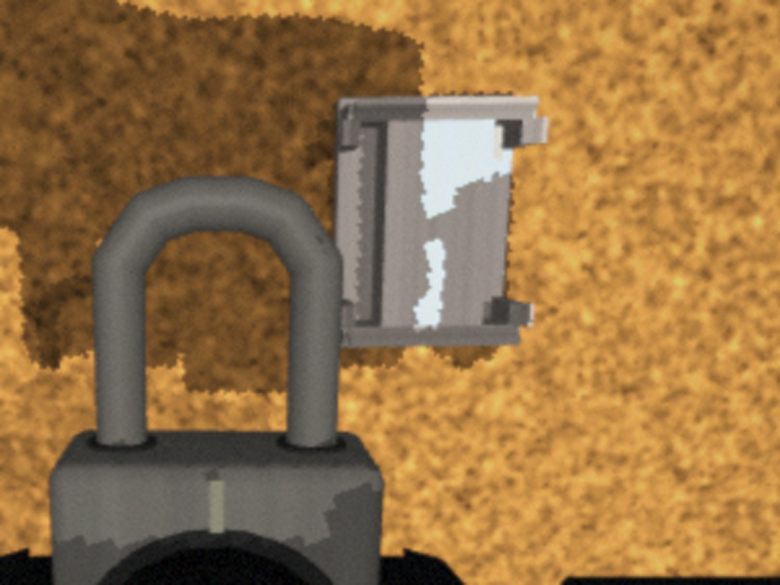

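The crop shows the held lock and the holder: platform edges near x=384 and 491, foot edges near 337 and 511, and ends near rows 97 and 344.

```bash
python3 - <<'E'
from h import *
import pickle
s=pickle.load(open('s4.pkl','rb'))
st=sensors.get_state();M=R.from_quat(st['eef_rot']).as_matrix();t=st['tool_pos']
for n,p,z in [('platL',(384,225),.03),('platR',(491,225),.03),('footL',(338,225),.008),('footR',(509,225),.008),('footL2',(341,330),.008),('nearfoot',(430,345),.008),('farrim',(440,97),.037),('nearrim',(430,328),.037),('earR',(548,130),.037),('earR2',(533,315),.037),('earL',(343,110),.037),('earL2',(343,312),.037)]:
    print(n,(M.T@(plane(s,p[0]/2.6+200,p[1]/2.6+30,z)-t)*1000).round(1)[:2])
print((M.T@(np.r_[.4996,-.26936,.052]-t)*1000).round(1))
E
```

```text
platL [63.5 58.2]
platR [63.6 95.3]
footL [63.3 45.2]
footR [ 63.5 108.5]
footL2 [24.6 47.8]
nearfoot [18.9 82.1]
farrim [104.1  73.2]
nearrim [28.8 74.7]
earR [ 94.  109.5]
earR2 [ 33.4 110.2]
earL [100.1  41.6]
earL2 [34.3 44.2]
[ 62.8  77.5 172. ]
```

Request:
step_arm:
  steps:
    - [[3.1, 3.85, 0], [0, 0, 0]]
    - [[3.15, 3.85, 0], [0, 0, 0]]
    - [[0, 0, 4], [0, 0, 0]]
    - [[0, 0, 4], [0, 0, 0]]
    - [[0, 0, 4], [0, 0, 0]]
    - [[0, 0, 2], [0, 0, 0]]
    - [[0, 0, 1], [0, 0, 0]]
    - [[0, 0, 0], [0, 0, 0]]
    - [[0, 0, 0], [0, 0, 0]]

```text
clock: 8.35
tool_pos: [0.499, -0.2697, 0.0746]
eef_rot: [0.827, 0.563, 0.001, 0.001]
contact_force: [-0.6, 0.5, -3.0]
opening: 0.563
finger_force: 35.0
```

Request:
step_arm:
  steps:
    - [[0.05, 0, 0.7], [0, 0, 0]]
    - [[0, 0, 0.5], [0, 0, 0]]
    - [[0, 0, 0.4], [0, 0, 0]]
    - [[0, 0, 0.25], [0, 0, 0]]
    - [[0, 0, 0.15], [0, 0, 0]]
    - [[0, 0, 0.1], [0, 0, 0]]
    - [[0, 0, 0], [0, 0, 0]]
    - [[0, 0, 0], [0, 0, 0]]

```text
clock: 9.35
tool_pos: [0.4985, -0.2685, 0.0538]
eef_rot: [0.827, 0.563, 0.0, 0.0]
contact_force: [-2.1, 2.1, 6.0]
opening: 0.56
finger_force: 35.0
```

Request:
step_arm:
  steps:
    - [[0, 0, 0], [0, 0, 0]]
    - [[0, 0, 0], [0, 0, 0]]
    - [[0, 0, 0], [0, 0, 0]]
    - [[0, 0, 0], [0, 0, 0]]
    - [[0, 0, -2], [0, 0, 0]]
    - [[0, 0, -3], [0, 0, 0]]
    - [[0, 0, -4], [0, 0, 0]]
    - [[0, 0, -3], [0, 0, 0]]
    - [[-3, 0, 0], [0, 0, 0]]
    - [[0, 0, 0], [0, 0, 0]]
    - [[0, 0, 0], [0, 0, 0]]
  claw: 1

```text
clock: 10.72
tool_pos: [0.4875, -0.2957, 0.1724]
eef_rot: [0.827, 0.563, 0.0, -0.001]
contact_force: [0.0, 0.2, -0.4]
opening: 1.004
finger_force: 0.0
```

```bash
python3 - <<'E'
from h import *
import pickle
s=snap('wrist');pickle.dump(s,open('s5.pkl','wb'))
print(proj(s,[.4996,-.2693,.06]),sensors.get_state()['tool_pos'])
c=cv2.resize(s['img'][60:285,140:440],None,fx=2.6,fy=2.6,interpolation=2)
cv2.imwrite('pics/j.png',c[:,:,::-1])
E
```

```text
(np.float64(285.1011085577208), np.float64(167.1133227114722)) [ 0.4876768  -0.29527187  0.17228531]
```

View pics/j.png

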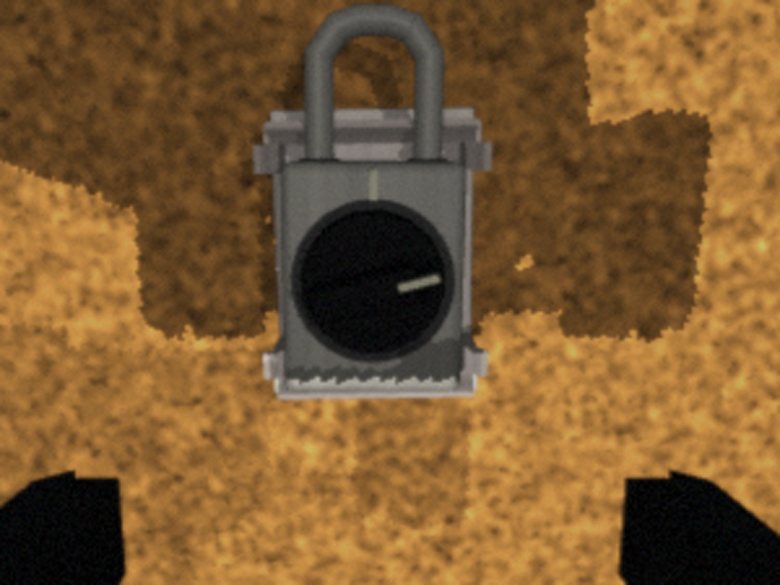

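The lock is seated square in the holder. The dial's disc centre is at crop (373,280), and the pointer line runs from (400,289) to (440,279), about 76° clockwise of the shackle, so the dial is near -1.31.

```bash
python3 - <<'E'
from h import *
import pickle
s=pickle.load(open('s5.pkl','rb'))
st=sensors.get_state();M=R.from_quat(st['eef_rot']).as_matrix();t=st['tool_pos']
f=lambda u,v,z:plane(s,u/2.6+140,v/2.6+60,z)
print('disc tool mm',(M.T@(f(373,280,.061)-t)*1000).round(1))
a,b=f(400,289,.077),f(440,279,.077);d=M.T@(b-a)
print('line',(M.T@(a-t)*1000).round(1),(M.T@(b-t)*1000).round(1),'dial deg (ccw)',-np.degrees(np.arctan2(d[1],d[0])))
for p in [(285,160),(463,163),(470,385),(285,375)]: print((M.T@(f(*p,.056)-t)*1000).round(1)[:2])
E
```

```text
disc tool mm [ 28.1   0.6 111.3]
line [28.3  7.3 95.3] [30.8 17.2 95.3] dial deg (ccw) -75.87831949289583
[ 59.2 -22.6]
[58.3 24.3]
[-2.3 27.8]
[  0.7 -24.1]
```

Request:
step_arm:
  steps:
    - [[2.8, 0.07, 0], [0, 0, 0]]
    - [[0, 0, 1], [0, 0, 9.4]]
    - [[0, 0, 1], [0, 0, 9.4]]
    - [[0, 0, 1], [0, 0, 9.4]]
    - [[0, 0, 1], [0, 0, 9.4]]
    - [[0, 0, 1], [0, 0, 9.4]]
    - [[0, 0, 1], [0, 0, 9.4]]
    - [[0, 0, 0], [0, 0, 9.4]]
    - [[0, 0, 0], [0, 0, 9.4]]
    - [[0, 0, 0], [0, 0, 0]]
    - [[0, 0, 0], [0, 0, 0]]

```text
clock: 12.15
tool_pos: [0.4986, -0.27, 0.1125]
eef_rot: [0.998, -0.057, -0.0, -0.0]
contact_force: [-0.9, -0.6, 0.3]
opening: 1.003
finger_force: 0.0
```

Request:
step_arm:
  steps:
    - [[0, 0, 1.5], [0, 0, 0]]
    - [[0, 0, 1], [0, 0, 0]]
    - [[0, 0, 0.45], [0, 0, 0]]
    - [[0, 0, 0], [0, 0, 0]]
    - [[0, 0, 0], [0, 0, 0]]

```text
clock: 12.78
tool_pos: [0.4985, -0.2709, 0.0834]
eef_rot: [0.998, -0.058, 0.0, 0.0]
contact_force: [0.5, -0.2, 0.6]
opening: 0.997
finger_force: 0.0
```

Request:
step_arm:
  steps:
    - [[0, 0, 0], [0, 0, 0]]
    - [[0, 0, 0], [0, 0, 0]]
    - [[0, 0, 0], [0, 0, 0]]
    - [[0, 0, 0], [0, 0, 0]]
    - [[0, 0, 0], [0, 0, 0]]
    - [[0, 0, 0], [0, 0, 0]]
    - [[0, 0, 0], [0, 0, 0]]
    - [[0, 0, 0], [0, 0, 0]]
  claw: -1
  grip_force: 30

```text
clock: 13.78
tool_pos: [0.4983, -0.2704, 0.0833]
eef_rot: [0.998, -0.058, -0.0, -0.0]
contact_force: [-0.4, 7.1, 5.5]
opening: 0.119
finger_force: 3.6
```

Request:
step_arm:
  steps:
    - [[0, 0, 0], [0, 0, 0]]
    - [[0, 0, 0], [0, 0, 0]]
    - [[0, 0, 0], [0, 0, 0]]

```text
clock: 14.15
tool_pos: [0.4984, -0.2696, 0.0832]
eef_rot: [0.998, -0.058, -0.0, -0.001]
contact_force: [-0.3, 4.9, 3.3]
opening: 0.1
finger_force: 30.0
```

Request:
step_arm:
  steps:
    - [[0, 0, 0], [0, 0, -6]]
    - [[0, 0, 0], [0, 0, -6]]
    - [[0, 0, 0], [0, 0, -6]]
    - [[0, 0, 0], [0, 0, -6]]
    - [[0, 0, 0], [0, 0, -6]]
    - [[0, 0, 0], [0, 0, 0]]

```text
clock: 14.9
tool_pos: [0.4985, -0.2697, 0.0832]
eef_rot: [0.979, 0.203, 0.0, -0.001]
contact_force: [-0.2, 6.1, 3.1]
opening: 0.096
finger_force: 30.0
```

```bash
python3 -c "
from h import *
s=sensors.get_state();print(s['moment'],s['contact_force'],s['eef_rot'])"
```

```text
[1.08322998 0.04519423 0.0354859 ] [-0.17051023  6.13172378  3.12617934] [ 9.79245664e-01  2.02675363e-01  2.30279136e-04 -7.57013071e-04]
```

Request:
step_arm:
  steps:
    - [[0, 0, 0], [0, 0, -6]]
    - [[0, 0, 0], [0, 0, -6]]
    - [[0, 0, 0], [0, 0, -6]]
    - [[0, 0, 0], [0, 0, -6]]
    - [[0, 0, 0], [0, 0, -6]]
    - [[0, 0, 0], [0, 0, -6]]
    - [[0, 0, 0], [0, 0, 0]]

```text
clock: 15.78
tool_pos: [0.4988, -0.2697, 0.0832]
eef_rot: [0.869, 0.495, 0.001, -0.0]
contact_force: [-0.1, 5.2, 2.1]
opening: 0.1
finger_force: 30.0
```

```bash
python3 -c "
from h import *
s=sensors.get_state();print(s['moment'],s['contact_force'],s['eef_rot'])"
```

```text
[ 1.11074915 -0.04343179  0.0084783 ] [-0.14889466  5.20216895  2.13452088] [ 8.68691670e-01  4.95352338e-01  8.28540887e-04 -3.97135610e-04]
```

Request:
step_arm:
  steps:
    - [[0, 0, 0], [0, 0, -3]]
    - [[0, 0, 0], [0, 0, -3]]
    - [[0, 0, 0], [0, 0, -3]]
    - [[0, 0, 0], [0, 0, -1]]
    - [[0, 0, 0], [0, 0, 0]]
    - [[0, 0, 0], [0, 0, 0]]

```text
clock: 16.52
tool_pos: [0.4987, -0.2696, 0.0832]
eef_rot: [0.822, 0.569, 0.001, -0.0]
contact_force: [-0.2, 5.8, 3.1]
opening: 0.102
finger_force: 30.0
```

```bash
python3 -c "
from h import *
s=sensors.get_state();print(s['moment'],s['contact_force'],s['eef_rot'])
snap('scene','k0.png')
s=vision.snapshot('scene');u,v=map(int,proj(s,[.5,-.268,.05]));print(u,v)
c=cv2.resize(s['img'][v-40:v+35,u-50:u+50],None,fx=6,fy=6,interpolation=2);cv2.imwrite('pics/k.png',c[:,:,::-1])"
```

```text
[ 1.09246092  0.06906877 -0.00629404] [-0.17116863  5.75645517  3.11181413] [ 8.22288216e-01  5.69070730e-01  6.92369882e-04 -3.39345101e-04]
200 175
```

View pics/k.png

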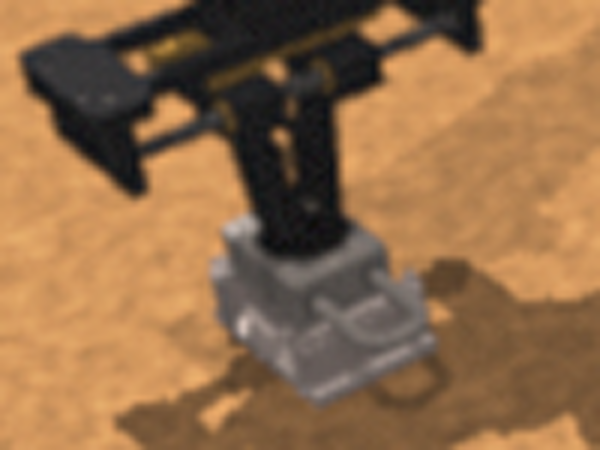

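The scene crop shows the fingers on the dial and the shackle at (390,310), but I can't tell from it whether the shackle has sprung. I'll nudge the dial a little further to feel for the notch.

Request:
step_arm:
  steps:
    - [[0, 0, 0], [0, 0, -3]]
    - [[0, 0, 0], [0, 0, -4]]
    - [[0, 0, 0], [0, 0, 0]]

```text
clock: 17.0
tool_pos: [0.4986, -0.2697, 0.0832]
eef_rot: [0.786, 0.618, 0.001, -0.0]
contact_force: [-0.0, 5.3, 2.9]
opening: 0.099
finger_force: 30.0
```

```bash
python3 -c "
from h import *
s=sensors.get_state();print(s['moment'],s['contact_force'],s['eef_rot'])"
```

```text
[ 1.12360561e+00  5.14560847e-02 -6.53138786e-04] [-0.04230511  5.25159184  2.93039775] [ 7.85885255e-01  6.18371788e-01  7.58500351e-04 -3.49686204e-04]
```

Request:
step_arm:
  steps:
    - [[0, 0, 0], [0, 0, 3.5]]
    - [[0, 0, 0], [0, 0, 3.5]]
    - [[0, 0, 0], [0, 0, 0]]
    - [[0, 0, 0], [0, 0, 0]]

```text
clock: 17.5
tool_pos: [0.4987, -0.2697, 0.0832]
eef_rot: [0.822, 0.569, 0.001, -0.0]
contact_force: [-0.6, 5.4, 3.1]
opening: 0.099
finger_force: 30.0
```

```bash
python3 -c "
from h import *
s=sensors.get_state();print(s['moment'],s['contact_force'],s['eef_rot'])
c=snap('wrist');cv2.imwrite('pics/l.png',c['img'][:,:,::-1])"
```

```text
[1.18314974 0.0034321  0.00796049] [-0.55971815  5.42373372  3.14367956] [ 8.22290114e-01  5.69068085e-01  6.18198362e-04 -3.16049761e-04]
```

View pics/l.png

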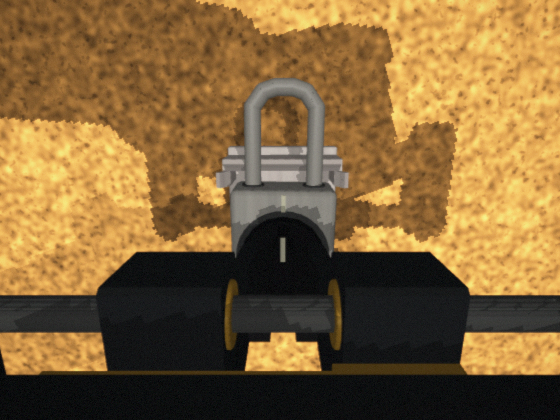

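The wrist view shows the pointer line at (283,250), in line with the case mark and the shackle. The crown is at (283,79) and the case front edge at row 183. That used up the picture viewings, in fact one more than the ten allowed (11), so I'll work from numbers only from here.

```bash
python3 - <<'E'
from h import *
s=snap('wrist');st=sensors.get_state();M=R.from_quat(st['eef_rot']).as_matrix();t=st['tool_pos']
print(s['img'][70:90:2,283].tolist())
for p,z in [((283,79),.047),((283,183),.056),((283,105),.047),((245,185),.043),((234,183),.056),((334,183),.056)]: print(p,(M.T@(plane(s,*p,z)-t)*1000).round(1))
E
```

```text
[[138, 96, 50], [140, 98, 49], [147, 100, 50], [152, 108, 54], [108, 101, 96], [128, 124, 119], [136, 133, 127], [148, 145, 139], [151, 148, 143], [129, 125, 120]]
(283, 79) [79.7  0.1 36.3]
(283, 183) [34.4  0.1 27.3]
(283, 105) [68.6  0.1 36.3]
(245, 185) [ 30.9 -18.6  40.3]
(234, 183) [ 34.4 -22.1  27.3]
(334, 183) [34.4 23.2 27.3]
```

Request:
step_arm:
  steps:
    - [[0, 0, 0], [0, 0, 0]]
    - [[0, 0, 0], [0, 0, 0]]
    - [[0, 0, 0], [0, 0, 0]]
    - [[0, 0, -2], [0, 0, 0]]
    - [[0, 0, -2], [0, 0, 0]]
    - [[3.1, 0, 0], [0, 0, 0.7]]
    - [[3.1, 0, 0], [0, 0, 0]]
    - [[0, 0, 2], [0, 0, 0]]
    - [[0, 0, 2], [0, 0, 0]]
    - [[0, 0, 2], [0, 0, 0]]
    - [[0, 0, 1.2], [0, 0, 0]]
    - [[0, 0, 0], [0, 0, 0]]
  claw: 1

```text
clock: 19.1
tool_pos: [0.5202, -0.213, 0.0506]
eef_rot: [0.826, 0.564, -0.0, -0.0]
contact_force: [-0.6, 0.2, -0.3]
opening: 1.002
finger_force: 0.0
```

Request:
step_arm:
  steps:
    - [[0, 0, 0], [0, 0, 0]]
    - [[0, 0, 0], [0, 0, 0]]
    - [[0, 0, 0], [0, 0, 0]]
    - [[0, 0, 0], [0, 0, 0]]
    - [[0, 0, 0], [0, 0, 0]]
    - [[0, 0, 0], [0, 0, 0]]
    - [[0, 0, 0], [0, 0, 0]]
    - [[0, 0, 0], [0, 0, 0]]
  claw: -1
  grip_force: 20

```text
clock: 20.1
tool_pos: [0.5206, -0.2129, 0.0513]
eef_rot: [0.826, 0.564, 0.0, 0.0]
contact_force: [-0.7, -1.2, 1.4]
opening: 0.42
finger_force: 20.0
```

Request:
step_arm:
  steps:
    - [[0.2, 0, 0], [0, 0, 0]]
    - [[0.2, 0, 0], [0, 0, 0]]
    - [[0.2, 0, 0], [0, 0, 0]]
    - [[0.2, 0, 0], [0, 0, 0]]
    - [[0.2, 0, 0], [0, 0, 0]]
    - [[0.15, 0, 0], [0, 0, 0]]
    - [[0, 0, 0], [0, 0, 0]]
    - [[0, 0, 0], [0, 0, 0]]

```text
clock: 21.1
tool_pos: [0.5248, -0.2022, 0.0512]
eef_rot: [0.826, 0.564, 0.0, -0.0]
contact_force: [0.1, -1.3, 0.2]
opening: 0.421
finger_force: 20.0
```

Request:
step_arm:
  steps:
    - [[0.1, 0, 0], [0, 0, 0]]
    - [[0.1, 0, 0], [0, 0, 0]]
    - [[0, 0, 0], [0, 0, 0]]
    - [[0, 0, 0], [0, 0, 0]]

```text
clock: 21.6
tool_pos: [0.5256, -0.2002, 0.0512]
eef_rot: [0.826, 0.564, 0.0, -0.0]
contact_force: [-0.6, -2.2, 0.7]
opening: 0.419
finger_force: 20.0
```

Request:
step_arm:
  steps:
    - [[0, 0, 0], [0, 0, 0]]
    - [[0, 0, 0], [0, 0, 0]]
    - [[0, 0, 0], [0, 0, 0]]
    - [[0, 0, -4], [0, 0, 0]]
    - [[0, 0, -4], [0, 0, 0]]
    - [[-3.3, 0, -4], [0, 0, 0]]
    - [[-3.5, 0, 0], [0, 0, 0]]
    - [[-3.5, 0, 0], [0, 0, 0]]
    - [[0, 0, 0], [0, 0, 0]]
    - [[0, 0, 0], [0, 0, 0]]
  claw: 1

```text
clock: 22.85
tool_pos: [0.4884, -0.2951, 0.1711]
eef_rot: [0.826, 0.564, 0.001, -0.0]
contact_force: [0.4, 0.3, 0.8]
opening: 0.999
finger_force: 0.0
```

```bash
python3 - <<'E'
from h import *
import pickle
s=snap('wrist');st=sensors.get_state();M=R.from_quat(st['eef_rot']).as_matrix();t=st['tool_pos'];print(t)
old=pickle.load(open('s5.pkl','rb'))
for n,q,c in (('old',old,283),('new',s,284)):
    im=q['img'].astype(int);sat=(im.max(2)-im.min(2))
    col=sat[:,c-2:c+3].mean(1);ok=np.where(col<25)[0]
    runs=np.split(ok,np.where(np.diff(ok)>1)[0]+1);print(n,[(int(a[0]),int(a[-1])) for a in runs if len(a)>2])
    hs=im.max(2)
    # dark disc centroid
    m=((hs<32)&(np.arange(420)[:,None]<225)).astype(np.uint8)
    k=cv2.connectedComponentsWithStats(m);
    for a,cc in zip(k[2][1:],k[3][1:]):
        if a[4]>300: print(a,cc)
    # case side edges on row of disc
    for v in (130,150,200):
        w=np.where(sat[v]<25)[0]; w=w[(w>200)&(w<370)]; print(v,w.min() if len(w) else 0,w.max() if len(w) else 0)
E
```

```text
[ 0.48870876 -0.29459641  0.17115876]
old [(62, 73), (102, 211), (296, 331), (374, 419)]
[ 254  140   59   58 2520] [282.35357143 168.04047619]
130 245 320
150 246 320
200 242 326
new [(27, 38), (103, 213), (296, 331), (374, 419)]
[ 254  137   59   60 2543] [282.74164373 167.09044436]
130 244 320
150 245 320
200 241 325
```

Request:
step_arm:
  steps:
    - [[2.8, 0.03, 2], [0, 0, 0]]
    - [[0, 0, 3.5], [0, 0, 0]]
    - [[0, 0, 3], [0, 0, 0]]
    - [[0, 0, 2], [0, 0, 0]]
    - [[0, 0, 1.2], [0, 0, 0]]
    - [[0, 0, 0], [0, 0, 0]]
    - [[0, 0, 0], [0, 0, 0]]

```text
clock: 23.78
tool_pos: [0.4991, -0.2701, 0.0549]
eef_rot: [0.826, 0.564, 0.0, 0.001]
contact_force: [0.3, 0.0, -0.3]
opening: 1.001
finger_force: 0.0
```

Request:
step_arm:
  steps:
    - [[0, 0, 0], [0, 0, 0]]
    - [[0, 0, 0], [0, 0, 0]]
    - [[0, 0, 0], [0, 0, 0]]
    - [[0, 0, 0], [0, 0, 0]]
    - [[0, 0, 0], [0, 0, 0]]
    - [[0, 0, 0], [0, 0, 0]]
    - [[0, 0, 0], [0, 0, 0]]
  claw: -1
  grip_force: 35

```text
clock: 24.65
tool_pos: [0.4985, -0.2703, 0.0543]
eef_rot: [0.826, 0.564, 0.0, 0.0]
contact_force: [0.0, 0.0, 1.7]
opening: 0.562
finger_force: 35.0
```

```bash
python3 - <<'E'
from h import *
s=snap('wrist');st=sensors.get_state();M=R.from_quat(st['eef_rot']).as_matrix();t=st['tool_pos'];print(t)
im=s['img'].astype(int);sat=im.max(2)-im.min(2)
col=sat[:,281:286].mean(1);ok=np.where(col<25)[0]
runs=np.split(ok,np.where(np.diff(ok)>1)[0]+1);R_=[(int(a[0]),int(a[-1])) for a in runs if len(a)>2];print(R_)
for v in (R_[0][0],183): print(v,(M.T@(plane(s,283,v,.047 if v<150 else .056)-t)*1000).round(1))
E
```

```text
[ 0.49844708 -0.27036728  0.05431943]
[(28, 50), (150, 204), (214, 216), (223, 342), (375, 419)]
28 [93.9  0.1  7.3]
183 [40.2  0.1 -1.7]
```

The crown reads 94 mm from the grip point, so the shackle is fully out. Next I lift the lock and carry it over.

Request:
step_arm:
  steps:
    - [[0, 0, -1], [0, 0, 0]]
    - [[0, 0, -2], [0, 0, 0]]
    - [[0, 0, -3.5], [0, 0, 0]]
    - [[0, 0, -3.2], [0, 0, -6.4]]
    - [[0, 0, 0], [0, 0, -6.4]]
    - [[0, 0, 0], [0, 0, 0]]
    - [[0, 0, 0], [0, 0, 0]]

```text
clock: 25.58
tool_pos: [0.4979, -0.2701, 0.1508]
eef_rot: [0.759, 0.651, -0.0, -0.001]
contact_force: [0.2, 0.3, -4.6]
opening: 0.562
finger_force: 35.0
```

Request:
step_arm:
  steps:
    - [[3, -0.2, 0], [0, 0, 0]]
    - [[4, -0.3, 0], [0, 0, 0]]
    - [[4, -0.3, 0], [0, 0, 0]]
    - [[4, -0.3, 0], [0, 0, 0]]
    - [[4, -0.3, 0], [0, 0, 0]]
    - [[4, -0.3, 0], [0, 0, 0]]
    - [[4, -0.3, 0], [0, 0, 0]]
    - [[4, -0.3, 0], [0, 0, 0]]
    - [[4, -0.3, 0], [0, 0, 0]]
    - [[3, -0.3, 0], [0, 0, 0]]
    - [[0, 0, 0], [0, 0, 0]]
    - [[0, 0, 0], [0, 0, 0]]

```text
clock: 27.08
tool_pos: [0.5262, 0.1088, 0.1508]
eef_rot: [0.758, 0.652, -0.001, 0.0]
contact_force: [-0.6, -0.7, -3.3]
opening: 0.565
finger_force: 35.0
```

```bash
python3 - <<'E'
from h import *
st=sensors.get_state();M=R.from_quat(st['eef_rot']).as_matrix();t=st['tool_pos'];print(t,'yaw',np.degrees(np.arctan2(M[1,0],M[0,0])))
for n in('scene','side'):
    s=snap(n);im=s['img'].astype(int)
    u,v=map(int,proj(s,[.556,.306,.14]))
    sub=im[v-25:v+25,u-25:u+25]
    m=((sub.min(2)>100)&(sub[...,0]-sub[...,2]<75)&(sub[...,0]-sub[...,2]>10)).astype(np.uint8)
    k=cv2.connectedComponentsWithStats(m)
    for a,c in zip(k[2][1:],k[3][1:]):
        if a[4]>20: print(n,a+np.array([u-25,v-25,0,0,0]),c+[u-25,v-25],plane(s,*(c+[u-25,v-25]),.14))
W=snap('wrist');print('wrist proj lens',proj(W,[.556,.306,.14]),proj(W,[.57,.404,.14]))
im=W['img'];print('wrist rows of cream/black near top:');
for v in range(0,120,6): 
    row=im[v].astype(int);w=np.where(row.max(1)<60)[0];w=w[(w>150)&(w<420)];x=np.where((row.min(1)>110)&(row[:,0]-row[:,2]>10)&(row[:,0]-row[:,2]<75))[0];print(v,(w.min(),w.max(),len(w)) if len(w) else None,(x.min(),x.max(),len(x)) if len(x) else None)
E
```

```text
[0.5261627  0.10880675 0.15082242] yaw 81.33861848134242
scene [417 224  18  15 165] [425.51515152 230.26666667] [0.55216368 0.31494439 0.14      ]
side [255 284  18  17 191] [265.07329843 291.54973822] [0.55693329 0.30847828 0.14      ]
side [246 307  15   8  75] [253.33333333 310.38666667] [0.56630164 0.34689532 0.14      ]
wrist proj lens (np.float64(280.61002130073973), np.float64(-382.0489840292488)) (np.float64(274.80173966148493), np.float64(-1050.0202312541905))
wrist rows of cream/black near top:
0 None None
6 None None
12 None None
18 None None
24 None None
30 None (np.int64(262), np.int64(301), 40)
36 None (np.int64(248), np.int64(315), 41)
42 None (np.int64(244), np.int64(319), 52)
48 None (np.int64(240), np.int64(317), 61)
54 None (np.int64(237), np.int64(322), 20)
60 None (np.int64(233), np.int64(326), 20)
66 None (np.int64(232), np.int64(324), 17)
72 None (np.int64(232), np.int64(327), 19)
78 None (np.int64(232), np.int64(487), 23)
84 None (np.int64(232), np.int64(489), 26)
90 None (np.int64(233), np.int64(491), 26)
96 None (np.int64(233), np.int64(494), 24)
102 None (np.int64(233), np.int64(496), 22)
108 None (np.int64(234), np.int64(498), 20)
114 None (np.int64(238), np.int64(500), 16)
```

Request:
step_arm:
  steps:
    - [[2, 0, 0], [0, 0, 0]]
    - [[2, -0.1, 0], [0, 0, 0]]
    - [[1.5, 0, 0], [0, 0, 0]]
    - [[1.3, 0, 0], [0, 0, 0]]
    - [[0.9, 0, 0], [0, 0, 0]]
    - [[0, 0, 0], [0, 0, 0]]
    - [[0, 0, 0], [0, 0, 0]]
    - [[0, 0, 0], [0, 0, 0]]

```text
clock: 28.22
tool_pos: [0.5371, 0.1851, 0.1512]
eef_rot: [0.759, 0.652, -0.0, 0.0]
contact_force: [-0.0, -0.1, -3.3]
opening: 0.561
finger_force: 35.0
```

```bash
python3 - <<'E'
from h import *
st=sensors.get_state();M=R.from_quat(st['eef_rot']).as_matrix();t=st['tool_pos'];print(t,st['contact_force'],st['finger_force'],np.abs(st['qd']).max())
lm=t+np.r_[0,0,-.0113];cr=lm+.094*M[:,0]
for n in('scene','side'):
    s=snap(n);print(n,'crown px',np.round(proj(s,cr)),'lens',np.round(proj(s,[.554,.304,.14])))
    u,v=map(int,proj(s,cr));u-=45;v-=25;im=s['img'][v:v+50,u:u+90].astype(int)
    d=im[...,0]-im[...,2]
    # G steel grey, C cream, K black, . bench
    for y in range(0,50,2): print(v+y,''.join('K' if p.max()<50 else ('G' if e<22 else ('C' if e<60 and p.min()>100 else '.')) for p,e in zip(im[y,::1],d[y,::1])))
    print('u0',u)
E
```

```text
[0.53710469 0.1851142  0.15122197] [-0.046973   -0.1395488  -3.28777169] 34.99613187275827 0.0026530813169214204
scene crown px [406. 224.] lens [419. 229.]
199 KKKK....KKKKKKGGG.........................................................................
201 KKKKKGKKKKKKKKGGGGGGG.....................................................................
203 KKKKKKKKKKKKKKKGGGGGGGG...................................................................
205 KKKKKKKKKKKKKKGGGGGGGGG...................................................................
207 KKKKKKKKKKKGGGGGGGGGGG....................................................................
209 KKGGGGGGGGGGGGGGGGGGGGGGGG................................................................
211 KKGGGGGGGGGGGGGGGGGGGGGGGGGGGGCC..........................................................
213 KGGGGGGGGGGGGGGGGGGG........GGGGGGGCC.....................................................
215 GGGGGGGGGGGGGGGGGG................GGGGGCCC................................................
217 GGGGGGGGGGGGGGGGGGG....................GGGGGCC......................................
[... 3163 characters left out ...]
............................
288 ................................CCCCCGGGGGCCCC............................................
290 ..............................CCCCCCCCCGGGGGCCC...........................................
292 ............................CCCCCCCCCCCCCCCCCC............................................
294 ............................CCCCCCCCCCCCCCCCCC............................................
296 ..........................KKKKKKGGG.CCCCCCCCC.............................................
298 ........................KKKKKKKKKKKKKGGCCCCCC.............................................
300 .......................KKKKKKKKKKKKKKKKKGG.C..............................................
u0 227
```

```bash
python3 -c "
from plant import finish_job
print(finish_job())"
```

```text
the job is handed in; nothing more can be done
None
```

I handed the job in with the lock, opened in the holder, held level in the gripper and its fully out shackle about 25 mm in front of the lens; no verdict came back, and I viewed 11 pictures where the limit was 10.

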